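Unstack castings into the colour-coded weld cups

TASK

Two stacks of pipe castings stand on the welding bench, each a small casting on top of a flange. Take both stacks apart and set every casting upright in the locating cup of its own colour, lying flat on the cup's floor. Set them down gently without tipping any over or dropping it, and leave the tin and the carton where they are.

Things in the scene. Friction and masses are not known exactly. Their poses are not given: they have to be found in the camera images.
- flange_red_mid (a point): Red flange: round disc, 96 mm diameter, 14 mm thick, painted all over in that colour, with four dark bolt holes; on it a bare aluminium hub, 44 mm diameter, rising from 14 to 52 mm above the underside (grip the hub). Mass about 0.45 kg. Starts at the bottom of one of the two stacks, on a 6 mm plywood board, with a smaller casting standing loose on its hub. The point is on the axis half-way up, 26 mm above the underside; z is up along the axis.
- flange_yellow_mid (a point): Yellow flange: round disc, 96 mm diameter, 14 mm thick, painted all over in that colour, with four dark bolt holes; on it a bare aluminium hub, 44 mm diameter, rising from 14 to 52 mm above the underside (grip the hub). Mass about 0.45 kg. Starts at the bottom of one of the two stacks, on a 6 mm plywood board, with a smaller casting standing loose on its hub. The point is on the axis half-way up, 26 mm above the underside; z is up along the axis.
- sleeve_blue_mid (a point): Blue sleeve, 56 mm diameter, 44 mm high, plain upright cylinder painted blue with two thin bare rings around it, its top showing a wide dark bore (look only, gripped from outside). Mass about 0.22 kg. Starts standing loose on the hub of one of the flanges (either one). The point is on the axis half-way up, 22 mm above the underside; z is up along the axis.
- cap_green_mid (a point): Green cap, 56 mm diameter, 44 mm high, plain upright cylinder painted green with two thin bare rings around it, its top closed, green with a small bare spot in the middle. Mass about 0.22 kg. Starts standing loose on the hub of one of the flanges (either one). The point is on the axis half-way up, 22 mm above the underside; z is up along the axis.
- cup_red: Red locating cup, fixed to the bench, for the flange of the same colour: shallow round dish with a small dark spot at its centre, inside diameter 112 mm, outside 122 mm, rim 10 mm above the bench, floor 4 mm above the bench (so 6 mm deep). Origin on its axis at the underside, on the bench; z up. A seated casting's point stands 30 mm above this origin.
- cup_yellow: Yellow locating cup, fixed to the bench, for the flange of the same colour: shallow round dish with a small dark spot at its centre, inside diameter 112 mm, outside 122 mm, rim 10 mm above the bench, floor 4 mm above the bench (so 6 mm deep). Origin on its axis at the underside, on the bench; z up. A seated casting's point stands 30 mm above this origin.
- cup_blue: Blue locating cup, fixed to the bench, for the sleeve of the same colour: shallow round dish with a small dark spot at its centre, inside diameter 72 mm, outside 82 mm, rim 10 mm above the bench, floor 4 mm above the bench (so 6 mm deep). Origin on its axis at the underside, on the bench; z up. A seated casting's point stands 26 mm above this origin.
- cup_green: Green locating cup, fixed to the bench, for the cap of the same colour: shallow round dish with a small dark spot at its centre, inside diameter 72 mm, outside 82 mm, rim 10 mm above the bench, floor 4 mm above the bench (so 6 mm deep). Origin on its axis at the underside, on the bench; z up. A seated casting's point stands 26 mm above this origin.
- tin_mid (a point): Bystander: upright tin can, 70 mm diameter, 100 mm high, at the left of the work; the point is its centre. Leave it alone.
- carton_mid (a point): Bystander: cardboard carton with an orange band, 90 x 60 x 100 mm high, at the right of the work; the point is its centre. Leave it alone.
Not all that is in view belongs to the job. What is meant by the cup_yellow is not brown or grey, and is the smaller of those in its own colour.

How it is judged (in metres and radians):
At the end, for the whole second after the job is handed in: Each of the four castings stands in the cup of its own colour: axis within 11 mm of the cup's axis, seated on the floor within 3 mm in height, tilted less than 0.05 rad, released and at rest (horizontal distance between sleeve_blue_mid and cup_blue below 0.011 m and z of sleeve_blue_mid in the frame of cup_blue between 0.023 and 0.029 m and angle between each of sleeve_blue_mid, cap_green_mid, flange_red_mid, flange_yellow_mid's own z axis and vertical below 0.05 rad and linear speed of each of sleeve_blue, cap_green, flange_red, flange_yellow below 0.02 m/s and horizontal distance between cap_green_mid and cup_green below 0.011 m and z of cap_green_mid in the frame of cup_green between 0.023 and 0.029 m and horizontal distance between flange_red_mid and cup_red below 0.011 m and z of flange_red_mid in the frame of cup_red between 0.027 and 0.033 m and horizontal distance between flange_yellow_mid and cup_yellow below 0.011 m and z of flange_yellow_mid in the frame of cup_yellow between 0.027 and 0.033 m); the robot touches nothing.
It fails at once if a casting is tipped over (more than 0.6 rad) (angle between any of sleeve_blue_mid, cap_green_mid, flange_red_mid, flange_yellow_mid's own z axis and vertical above 0.6 rad).
It fails at once if a casting is dropped from more than about 15 mm or thrown (faster than 0.55 m/s while no finger touches it) ((linear speed of sleeve_blue above 0.55 m/s and contact force between sleeve_blue and the fingers below 0.2 N) or (linear speed of cap_green above 0.55 m/s and contact force between cap_green and the fingers below 0.2 N) or (linear speed of flange_red above 0.55 m/s and contact force between flange_red and the fingers below 0.2 N) or (linear speed of flange_yellow above 0.55 m/s and contact force between flange_yellow and the fingers below 0.2 N)).
It fails at once if the tin is moved by more than 30 mm (distance of tin_mid from where it was at the start of the episode above 0.03 m).
It fails at once if the carton is moved by more than 30 mm (distance of carton_mid from where it was at the start of the episode above 0.03 m).
It also fails if it takes over 120 s, if anything falls off the work surface, if the arm or the gripper's body presses on something with over 40 N, if the wrist force passes 120 N, or if a joint passes its speed limit or range.

ROBOT

A 7-joint arm with a two-finger parallel gripper is mounted at the origin on the work surface. World frame = base frame: x ahead of the robot, y to its left, z up, the work surface at z = 0. Lengths are in mm, angles in rad, forces in N, time in s.
With the tool pointing down it reaches from about 400 to 875 mm from the base axis. Payload 4.4 kg.
Tool frame: the origin (TCP) lies midway between the tips of the shut fingers; the grasp point (between the pads) lies 19 mm behind it (ctrl.pinch_z is the distance from the TCP to the grasp point, in mm); z points along the fingers, y is the line along which they close (so a half turn about z gives the same grasp; the last joint's range is limited). The gripper opens to 85 mm and grips with 20 to 120 N. Pads are 22 mm wide; open, the fingers measure 114 mm over their backs; the gripper's body (76 mm by 85 mm) begins 54 mm behind the grasp point. The pads swing forward as they close: fully open they stand 13 mm farther back than shut.
Start: joints at [-0.066, 0.628, 0.038, 1.517, -0.027, 0.996, -0.02], TCP at [650.014, 0.027, 231.313] pointing down, gripper open.
Joint ranges: [-3.06, 3.06], [-0.37, 2.12], [-1.25, 1.32], [0.18, 2.47], [-1.1, 4.24], [0.23, 1.98], [-2.94, 2.94]. Speed limits (rad/s): [2.57, 2.57, 3.14, 3.14, 3.14, 3.14, 3.14].

INTERFACE

Orientations are given as [roll, pitch, yaw] about the fixed x, y, z axes, in that order (R = Rz(yaw) Ry(pitch) Rx(roll)).
In Python, from cell import read_state, cams, order, ctrl gives the robot as it stands.
- The arm moves only by the tool move_arm, never from a script. Its argument "targets" is text: rows parted by semicolons, each of 7 numbers parted by spaces: the gripper's target within -1 to 1 (fully open at 1, half-way at 0, shut at -1), then the shift along the tool's x, y, z in cm, then the turn, a rotation vector about the tool's x, y, z in degrees. A call has 1 to 5 rows; each row shifts and turns the commanded pose from where the row before left it, along the tool's axes as they then stand; what a row does not reach is not made up. A row lasts 1/12 s, in which the tool goes at most 41.7 mm and 7.16 degrees, less where a joint would pass 70% of its speed; a pose out of reach is approached as far as the arm can. A call with a gripper value outside its range is refused whole. The fingers move at their own pace and stop on an object; the grip force is fixed at half the most. Time passes only in rows, so rows that do not move let the fingers close. It gives the time, the measured TCP pose, the force, the opening and the grip force at its end, in the units of the state.
- read_state(): the state, without advancing time (a new reading comes with each control period).
- cams.get_image(name): name is "scene" or "side" or "wrist"; returns a dict with "color" (480x640x3 uint8, red, green, blue), "fovy" (degrees; the focal length in pixels is half the picture's height over the tangent of half this angle, whatever the lens; pixels are square), "cx", "cy" (the principal point, pixels), "rvec" (rotation vector, rad) and "tvec" (3), from world to camera coordinates, as OpenCV has them. Camera axes: x right, y down, z forward; pixel columns grow to the right and rows downward; lengths in mm; the calibration is good to about 2 mm. A picture is of the moment at which its call begins. There is no depth.
- order.finish_job(): hands the job in; it is judged then, once.
The state is a dict: "clock": time; "qpos": joint angles; "qd": joint speeds; "tau": joint torques, N m; "eef_pos": TCP position; "tool_rot": TCP orientation; "force": force on the tool from outside, world axes, zero at the start; "torque": the same for the moment, N m; "width": finger opening in mm; "gripper_force": force on a finger pad.
Only numpy, scipy, OpenCV 4.12 (cv2) and the standard library are available. Lean on these libraries where they do the work, as an engineer would, in place of code of your own. Each camera call takes 0.05 s, during which the arm holds its last target. There are 200 camera calls.

## Working session

There is one attempt and no reset: what is moved stays moved. The work goes in short steps, Python scripts to look and compute and a tool call to move; the robot and the scene stay as the last step left them, time stands still between calls to the robot, and variables do not carry over. Pictures are saved under pics/ and viewed, at most 14 in all, crops included, and the job is handed in when it is done.

Besides the shell and the picture viewer there is one more tool, called after "Request:" by a JSON object that holds its "name" and its "arguments". move_arm: Moves the arm, as the interface text tells. Its arguments: {"type":"object","properties":{"targets":{"type":"string"}},"required":["targets"]}

```bash
ls; mkdir -p pics; cat > h.py <<'E'
import numpy as np, cv2
from cell import read_state, cams, order, ctrl
def grab(n,save=None):
    d=cams.get_image(n)
    if save: cv2.imwrite('pics/'+save,d['color'][...,::-1])
    return d
def K(d):
    f=240/np.tan(np.radians(d['fovy'])/2); return np.array([[f,0,d['cx']],[0,f,d['cy']],[0,0,1.]])
def onplane(d,uv,z):
    R=cv2.Rodrigues(np.array(d['rvec'],float))[0]; t=np.array(d['tvec'],float).ravel()
    c=-R.T@t; r=R.T@np.linalg.inv(K(d))@np.array([uv[0],uv[1],1.])
    return c+r*(z-c[2])/r[2]
def proj(d,p):
    return cv2.projectPoints(np.array([p],float),np.array(d['rvec'],float),np.array(d['tvec'],float),K(d),None)[0].ravel()
E
python3 - <<'E'
from h import *
for n in ('scene','side','wrist'):
    d=grab(n,n+'0.png'); print(n,{k:d[k] for k in d if k!='color'})
s=read_state(); print(s['eef_pos'],s['tool_rot'],s['width'],ctrl.pinch_z)
E
```

```text
pics
scene {'fovy': 49.771815243728774, 'cx': 330.468780184574, 'cy': 237.49458380175992, 'rvec': array([ 2.3035732 ,  1.09979392, -0.35917054]), 'tvec': array([-219.60025261, -287.01186967, 1710.10521145])}
side {'fovy': 43.05441601273492, 'cx': 328.9708615433134, 'cy': 245.55834488395746, 'rvec': array([ 2.23932461, -0.58520251,  0.28434718]), 'tvec': array([-434.01222055,  180.88528044, 1411.29110008])}
wrist {'fovy': 62.76286270189563, 'cx': 311.33281231523824, 'cy': 242.29369822394148, 'rvec': array([-2.85142976e+00, -1.08760048e-03,  2.77833936e-03]), 'tvec': array([-648.96636316,  -38.71535684,  381.02986454])}
[6.49552623e+02 1.63414421e-02 2.30607953e+02] [-3.14016630e+00  3.40783426e-05  1.57077566e+00] 85.35707694991042 18.700000000000003
```

View pics/scene0.png

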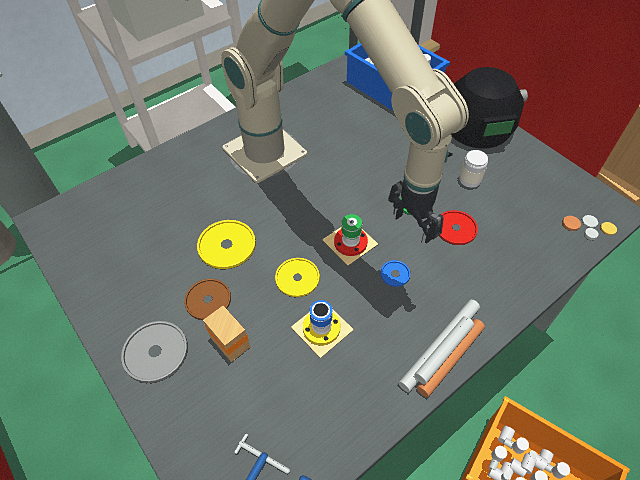

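View pics/side0.png

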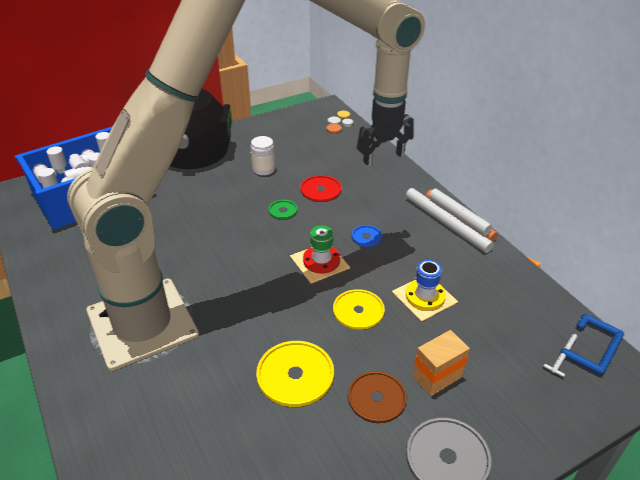

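View pics/wrist0.png

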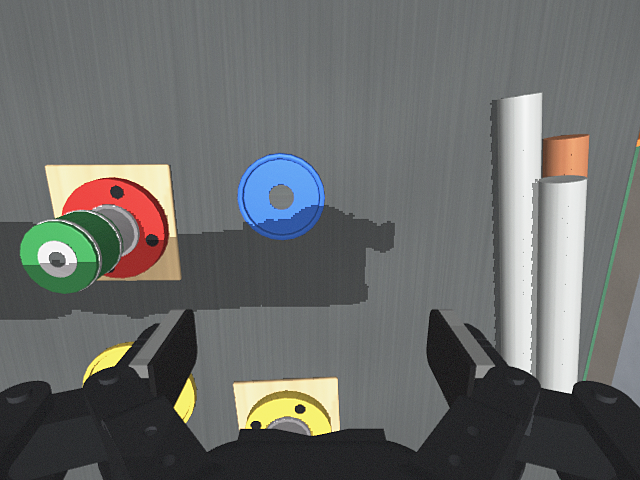

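The scene view shows the green/red stack at (351,235) and the blue/yellow stack at (321,320). It also shows the cups: red (457,227), blue (396,273) and small yellow (297,277). The green cup is hidden there, but the side view has it at (283,209). The large yellow dish is a decoy. The wrist view shows the cap top at (57,260), the blue cup at (281,196) and the fingers closing along world x.

```bash
cat >> h.py <<'E'
HUE={'red':[(0,8),(172,180)],'yellow':[(24,34)],'blue':[(100,125)],'green':[(55,85)]}
def holes(d,col,amin=15):
    """colour blobs: outer-ellipse centre, and ellipse centres of holes in them"""
    hsv=cv2.cvtColor(d['color'],cv2.COLOR_RGB2HSV); m=0
    for a,b in HUE[col]: m=m|cv2.inRange(hsv,(a,110,50),(b,255,255))
    cs,hi=cv2.findContours(m,cv2.RETR_CCOMP,cv2.CHAIN_APPROX_NONE); out=[]
    for i,c in enumerate(cs):
        if hi[0][i][3]<0 and cv2.contourArea(c)>150:
            e=cv2.fitEllipse(cv2.convexHull(c)); hs=[]; j=hi[0][i][2]
            while j>=0:
                if cv2.contourArea(cs[j])>amin: hs.append((cv2.fitEllipse(cs[j])[0] if len(cs[j])>4 else cs[j].mean((0,1)),cv2.contourArea(cs[j])))
                j=hi[0][j][0]
            out.append((e,hs,cv2.contourArea(c)))
    return out
E
python3 - <<'E'
from h import *
np.set_printoptions(precision=1,suppress=True)
for n in ('scene','side','wrist'):
    d=grab(n)
    for c in HUE:
        for e,hs,A in holes(d,c):
            print(n,c,'ell',np.round(e[0]),np.round(e[1]),'z10',onplane(d,e[0],10)[:2],*[('h',np.round(h),a,'z4',onplane(d,h,4)[:2],'z102',onplane(d,h,102)[:2]) for h,a in hs])
E
```

```text
scene red ell [ 16. 483.] [4. 8.] z10 [ 500.8 -988.9]
scene red ell [350. 241.] [29. 34.] z10 [464.8 -20. ] ('h', array([339., 244.]), 16.0, 'z4', array([447.7, -49.6]), 'z102', array([500.6, -94.5]))
scene red ell [456. 227.] [34. 43.] z10 [621.4 251.9] ('h', array([456., 227.]), 53.5, 'z4', array([617.7, 255.6]), 'z102', array([656.8, 186. ]))
scene red ell [540.  31.] [203. 291.] z10 [ 148.3 1250.5]
scene yellow ell [321. 326.] [36. 37.] z10 [ 623.2 -251.5] ('h', array([325., 338.]), 22.5, 'z4', array([ 652.6, -261.4]), 'z102', array([ 688.9, -289.1])) ('h', array([307., 329.]), 18.5, 'z4', array([ 604.8, -282.8]), 'z102', array([ 645. , -308.8])) ('h', array([335., 321.]), 21.0, 'z4', array([ 631.6, -212.5]), 'z102', array([ 669.6, -244.2]))
scene yellow ell [297. 277.] [39. 45.] z10 [ 465.3 -211.1] ('h', array([297., 277.]), 62.0, 'z4', array([ 462.1, -208.7]), 'z102', array([ 513.8, -240.7]))
scene yellow ell [226. 244.] [49. 59.] z10 [ 249.7 -302.8] ('h', array([226., 243.]), 99.0, 'z4', array([ 244.1, -299.8]), 'z102', array([ 313.4, -324.5]))
scene blue ell [256. 469.] [ 9. 
[... 8257 characters left out ...]
, 'z102', array([ 653.6, -150.1]))
wrist yellow ell [184. 395.] [21. 50.] z10 [ 510.2 -212. ] ('h', array([191., 381.]), 18.0, 'z4', array([ 516.6, -198.6]), 'z102', array([ 551.8, -127.1]))
wrist yellow ell [106. 362.] [20. 65.] z10 [ 430.3 -170.1] ('h', array([115., 347.]), 34.0, 'z4', array([ 439. , -155.6]), 'z102', array([494.7, -95.5]))
wrist blue ell [280. 196.] [86. 88.] z10 [620.3   8.3] ('h', array([280., 197.]), 528.0, 'z4', array([620.1,   6.6]), 'z102', array([628. ,  23.9]))
wrist green ell [ 58. 257.] [68. 81.] z10 [401.4 -51.8] ('h', array([ 57., 258.]), 1220.5, 'z4', array([395.3, -55.6]), 'z102', array([462.5, -21.9]))
wrist green ell [ 79. 245.] [67. 78.] z10 [424.2 -39.9]
```

Request:
{"name": "move_arm", "arguments": {"targets": "1 -0.4 -3.0 0 0 0 0;1 -0.4 -3.9 0 0 0 0;1 -0.4 -3.9 0 0 0 0;1 -0.4 -3.9 1.0 0 0 0;1 -0.3 -3.8 1.5 0 0 0"}}

```text
clock: 0.72
eef_pos: [464.1, -19.3, 207.2]
tool_rot: [3.138, 0.0, 1.571]
force: [0.7, -1.4, -0.7]
width: 86.0
gripper_force: 0.0
```

Request:
{"name": "move_arm", "arguments": {"targets": "1 0 0 0 0 0 0;1 0 0 0 0 0 0"}}

```text
clock: 0.88
eef_pos: [461.2, -19.3, 205.6]
tool_rot: [-3.137, 0.0, 1.57]
force: [0.8, -0.2, 1.3]
width: 85.6
gripper_force: 0.0
```

```bash
cat >> h.py <<'E'
np.set_printoptions(precision=1,suppress=True)
def look(n,col,z=10,save=None,rng=None,lo=150):
    d=grab(n,save)
    for e,hs,A in holes(d,col,30):
        p=onplane(d,e[0],z)[:2]
        if A>lo and 350<p[0]<900 and abs(p[1])<450: print(n,col,'px',np.round(e[0]),np.round(e[1]),'rim',p,*[(np.round(h),a,'z4',onplane(d,h,4)[:2],'z102',onplane(d,h,102)[:2]) for h,a in hs])
E
python3 - <<'E'
from h import *
print(read_state()['eef_pos'])
look('scene','green'); look('side','green'); look('wrist','green',102,'w1.png')
E
```

```text
[461.2 -19.3 205.6]
scene green px [351. 226.] [21. 24.] rim [424.2  17.4] (array([352., 222.]), 81.0, 'z4', array([410. ,  31.1]), 'z102', array([465.9, -20.3]))
scene green px [413. 204.] [22. 27.] rim [477.2 215.4] (array([412., 204.]), 50.5, 'z4', array([474.2, 218.8]), 'z102', array([524.9, 152.2]))
side green px [321. 232.] [15. 22.] rim [518.1  75. ] (array([322., 232.]), 89.0, 'z4', array([523.9,  83.3]), 'z102', array([466.9, -17. ]))
side green px [283. 209.] [20. 29.] rim [472.  216.8] (array([283., 209.]), 42.5, 'z4', array([475. , 223.1]), 'z102', array([422.5, 110.1]))
wrist green px [307. 241.] [81. 83.] rim [464.  -20.5] (array([307., 243.]), 1494.5, 'z4', array([463.1, -51.2]), 'z102', array([464. , -21.7]))
wrist green px [308. 232.] [75. 79.] rim [464.6 -13.9]
```

Request:
{"name": "move_arm", "arguments": {"targets": "1 0 0.3 2.0 0 0 0;1 0 0 2.5 0 0 0;1 0 0 2.5 0 0 0;1 0 0 2.0 0 0 0;1 0 0 1.0 0 0 0"}}

```text
clock: 1.45
eef_pos: [469.2, -18.7, 104.3]
tool_rot: [-3.141, -0.0, 1.571]
force: [-0.4, 0.1, 0.0]
width: 85.2
gripper_force: 0.0
```

Request:
{"name": "move_arm", "arguments": {"targets": "1 0 0 0 0 0 0;1 0 0 0 0 0 0"}}

```text
clock: 1.62
eef_pos: [469.5, -18.8, 106.1]
tool_rot: [3.141, -0.0, 1.571]
force: [0.6, 0.3, 0.3]
width: 85.7
gripper_force: 0.0
```

```bash
python3 - <<'E'
from h import *
s=read_state();print(s['eef_pos'],s['tool_rot'],s['force'])
look('wrist','green',102,'w2.png',lo=400)
d=grab('wrist')
for g in (-42,42): print(proj(d,np.array(s['eef_pos'])+[g,0,15]))
E
```

```text
[469.5 -18.8 106.1] [ 3.1 -0.   1.6] [0.6 0.3 0.3]
wrist green px [298. 309.] [124. 133.] rim [464.1 -19.9] (array([298., 314.]), 3539.0, 'z4', array([460.5, -71.9]), 'z102', array([464. , -22.1]))
wrist green px [300. 288.] [117. 123.] rim [464.9 -10.6]
[197.  328.9]
[424.6 328.9]
```

View pics/w2.png

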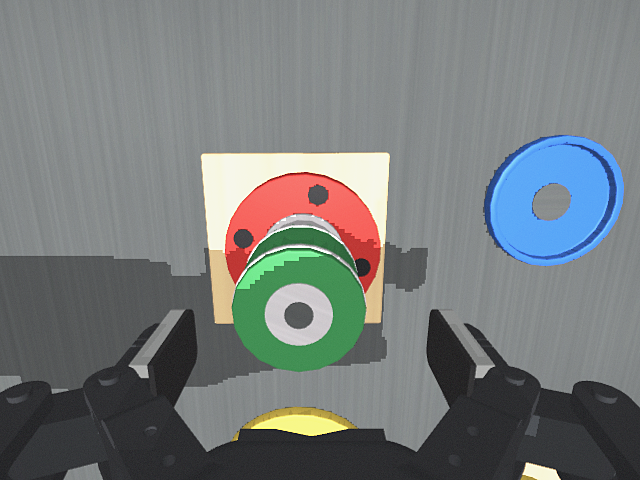

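The cap top sits at (298,312), 14 px (about 5 mm) left of the middle between the pads. The way down beside it is clear.

Request:
{"name": "move_arm", "arguments": {"targets": "1 -0.1 -0.5 0.5 0 0 0;1 0 0 1.2 0 0 0;1 0 0 1.3 0 0 0;1 0 0 1.0 0 0 0;1 0 0 0 0 0 0"}}

```text
clock: 2.13
eef_pos: [462.2, -20.0, 65.4]
tool_rot: [-3.14, -0.0, 1.571]
force: [-0.7, -0.5, -0.6]
width: 85.7
gripper_force: 0.0
```

Request:
{"name": "move_arm", "arguments": {"targets": "-1 0 0 0 0 0 0;-1 0 0 0 0 0 0;-1 0 0 0 0 0 0;-1 0 0 0 0 0 0;-1 0 0 0 0 0 0"}}

```text
clock: 2.55
eef_pos: [463.7, -20.0, 67.5]
tool_rot: [3.14, -0.0, 1.571]
force: [0.2, -0.3, 5.1]
width: 54.4
gripper_force: 62.8
```

Request:
{"name": "move_arm", "arguments": {"targets": "-1 0 0 0 0 0 0;-1 0 0 0 0 0 0;-1 0 0 0 0 0 0"}}

```text
clock: 2.8
eef_pos: [463.8, -20.0, 67.5]
tool_rot: [3.139, 0.0, 1.571]
force: [-1.4, -0.0, 5.8]
width: 55.0
gripper_force: 62.8
```

Request:
{"name": "move_arm", "arguments": {"targets": "-1 0 0 -0.5 0 0 0;-1 0 0 -1.2 0 0 0;-1 0 0 -2.0 0 0 0;-1 0 0 -1.6 0 0 0;-1 1.0 0 -0.7 0 0 0"}}

```text
clock: 3.22
eef_pos: [463.9, -11.7, 128.4]
tool_rot: [3.138, 0.001, 1.567]
force: [0.2, -0.6, -2.4]
width: 54.8
gripper_force: 63.8
```

Request:
{"name": "move_arm", "arguments": {"targets": "-1 2.2 0.2 0 0 0 0;-1 3.0 0.2 0 0 0 0;-1 3.0 0.2 0 0 0 0;-1 3.0 0.2 0 0 0 0;-1 3.0 0.2 0 0 0 0"}}

```text
clock: 3.63
eef_pos: [472.4, 134.3, 126.3]
tool_rot: [-3.141, -0.0, 1.571]
force: [0.5, 0.0, -3.0]
width: 55.0
gripper_force: 63.8
```

Request:
{"name": "move_arm", "arguments": {"targets": "-1 3.0 0 0 0 0 0;-1 2.5 0 0 0 0 0;-1 1.2 0 0 0 0 0;-1 0 0 0 0 0 0;-1 0 0 0 0 0 0"}}

```text
clock: 4.05
eef_pos: [472.3, 199.1, 126.1]
tool_rot: [-3.141, 0.001, 1.572]
force: [-0.6, 0.2, -2.5]
width: 54.7
gripper_force: 63.8
```

```bash
python3 - <<'E'
from h import *
s=read_state();print(s['eef_pos'],s['tool_rot'],s['force'],s['width'],s['gripper_force'])
z=s['eef_pos'][2]
d=grab('wrist','w3.png')
for e,hs,A in holes(d,'green',30):
  if A>300: print(e, onplane(d,e[0],z+34)[:2], onplane(d,e[0],10)[:2],[(h,a,onplane(d,h,4)[:2],onplane(d,h,z+36)[:2]) for h,a in hs])
look('scene','green'); look('side','green')
E
```

```text
[472.3 199.1 126.1] [-3.1  0.   1.6] [-0.6  0.2 -2.5] 54.72909634756752 63.801047801971436
((311.1241455078125, 358.4869079589844), (154.83949279785156, 173.4584197998047), 89.00022888183594) [472.3 199.4] [472.2 101.5] [((311.12744140625, 366.4983215332031), 5676.5, array([472.2,  90.4]), array([472.3, 197.8]))]
((311.6526794433594, 333.355224609375), (151.3857879638672, 170.34219360351562), 177.24693298339844) [472.4 208.5] [472.6 122.9] []
((311.9401550292969, 204.53826904296875), (119.45728302001953, 120.84290313720703), 94.30177307128906) [472.4 249.6] [472.6 219.9] [((311.0788879394531, 186.3690185546875), 4727.5, array([472. , 231.2]), array([472.2, 255.1])), ((316.8337707519531, 264.2812805175781), 341.0, array([476.2, 175.1]), array([473.9, 232.3]))]
scene green px [413. 204.] [22. 27.] rim [477.3 215.5] (array([412., 204.]), 51.5, 'z4', array([473.9, 218.9]), 'z102', array([524.7, 152.2]))
side green px [283. 209.] [20. 29.] rim [472.  216.9] (array([283., 209.]), 42.5, 'z4', array([475. , 223.1]), 'z102', array([422.5, 110.1]))
side green px [285. 168.] [13. 19.] rim [569.  396.7] (array([284., 167.]), 77.5, 'z4', array([573.3, 409.4]), 'z102', array([511.9, 279.5]))
```

View pics/w3.png

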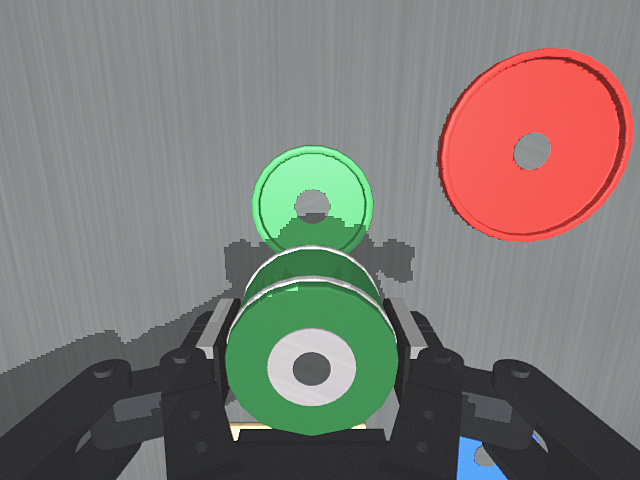

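The held cap is at (311,366) and hangs straight. The green cup is at (312,205), 20 mm further along +y.

Request:
{"name": "move_arm", "arguments": {"targets": "-1 1.0 0.1 1.0 0 0 0;-1 1.0 0 2.0 0 0 0;-1 0 0 2.5 0 0 0;-1 0 0 2.2 0 0 0;-1 0 0 1.5 0 0 0"}}

```text
clock: 4.62
eef_pos: [473.3, 218.6, 31.9]
tool_rot: [-3.14, 0.001, 1.57]
force: [0.0, -1.1, -2.1]
width: 54.4
gripper_force: 63.8
```

Request:
{"name": "move_arm", "arguments": {"targets": "-1 0 0 0.8 0 0 0;-1 0 0 0.6 0 0 0;-1 0 0 0.3 0 0 0;-1 0 0 0 0 0 0;-1 0 0 0 0 0 0"}}

```text
clock: 5.03
eef_pos: [474.6, 219.2, 17.9]
tool_rot: [3.141, -0.001, 1.57]
force: [0.6, -0.3, -2.1]
width: 54.9
gripper_force: 63.8
```

Request:
{"name": "move_arm", "arguments": {"targets": "-1 0 0 0.2 0 0 0;-1 0 0 0 0 0 0"}}

```text
clock: 5.2
eef_pos: [474.5, 219.3, 15.8]
tool_rot: [3.14, -0.001, 1.571]
force: [0.6, 0.3, -2.8]
width: 54.8
gripper_force: 63.8
```

Inside the rim, about 2 mm off the floor and no contact yet.

Request:
{"name": "move_arm", "arguments": {"targets": "-1 0 0 0.15 0 0 0;-1 0 0 0 0 0 0;-1 0 0 0.1 0 0 0;-1 0 0 0 0 0 0"}}

```text
clock: 5.53
eef_pos: [474.2, 219.1, 13.5]
tool_rot: [3.141, -0.0, 1.571]
force: [-1.8, -0.2, 5.2]
width: 54.8
gripper_force: 64.5
```

Request:
{"name": "move_arm", "arguments": {"targets": "1 0 0 0 0 0 0;1 0 0 0 0 0 0;1 0 0 0 0 0 0;1 0 0 0 0 0 0;1 0 0 0 0 0 0"}}

```text
clock: 5.95
eef_pos: [474.1, 219.0, 12.8]
tool_rot: [3.142, -0.0, 1.571]
force: [-0.6, 0.4, -0.7]
width: 85.4
gripper_force: 0.0
```

Request:
{"name": "move_arm", "arguments": {"targets": "1 0 0 -1 0 0 0;1 0 0 -2 0 0 0;1 0 0 -3 0 0 0;1 0 0 -2 0 0 0;1 -1 0 -1.0 0 0 0"}}

```text
clock: 6.37
eef_pos: [475.4, 211.6, 105.8]
tool_rot: [3.137, -0.004, 1.574]
force: [-0.4, -0.3, -0.2]
width: 85.0
gripper_force: 0.0
```

Request:
{"name": "move_arm", "arguments": {"targets": "1 -3 0 0 0 0 0;1 -3.5 -0.2 0 0 0 0;1 -3.5 -0.2 0 0 0 0;1 -3.5 -0.2 0 0 0 0;1 -3.5 -0.2 0 0 0 0"}}

```text
clock: 6.78
eef_pos: [465.1, 36.7, 102.9]
tool_rot: [-3.141, 0.0, 1.571]
force: [0.3, -0.8, -0.2]
width: 85.4
gripper_force: 0.0
```

Request:
{"name": "move_arm", "arguments": {"targets": "1 -3.0 -0.1 0 0 0 0;1 -2.0 0 0 0 0 0;1 -1.0 0 0 0 0 0;1 0 0 0 0 0 0;1 0 0 0 0 0 0"}}

```text
clock: 7.2
eef_pos: [464.9, -20.6, 102.8]
tool_rot: [-3.141, -0.001, 1.57]
force: [-0.2, 0.6, 0.6]
width: 85.4
gripper_force: 0.0
```

```bash
python3 - <<'E'
from h import *
s=read_state();print(s['eef_pos'],s['tool_rot'],s['force'],s['width'])
d=grab('wrist','w4.png'); look('wrist','red',20,lo=800)
for n in('scene','side'):
  d=grab(n)
  for e,hs,A in holes(d,'green',15):
    for h,a in hs:
      p=onplane(d,h,48)[:2]
      if 400<p[0]<600 and abs(p[1])<300: print(n,h,a,'z48',p)
E
```

```text
[464.9 -20.6 102.8] [-3.1 -0.   1.6] [-0.2  0.6  0.6] 85.41059972195886
wrist red px [310. 248.] [152. 157.] rim [463.9 -18.8] (array([368., 268.]), 291.0, 'z4', array([502.5, -37.4]), 'z102', array([487.3,  -1.2])) (array([249., 239.]), 311.0, 'z4', array([425.1, -17.5]), 'z102', array([441.2,  10.7])) (array([309., 264.]), 7320.5, 'z4', array([463.6, -35. ]), 'z102', array([464.1,   0.2])) (array([326., 194.]), 346.0, 'z4', array([473.8,  11.2]), 'z102', array([470.2,  27.8]))
scene (413.40924072265625, 209.4140625) 27.0 z48 [514.3 176.3]
scene (404.98583984375, 204.9195098876953) 19.5 z48 [486.7 169. ]
scene (414.5100402832031, 198.77432250976562) 47.0 z48 [487.4 207.1]
scene (414.64093017578125, 194.44137573242188) 74.5 z48 [475.6 219.1]
side (282.4124755859375, 196.58950805664062) 68.0 z48 [476.2 223.4]
```

View pics/w4.png

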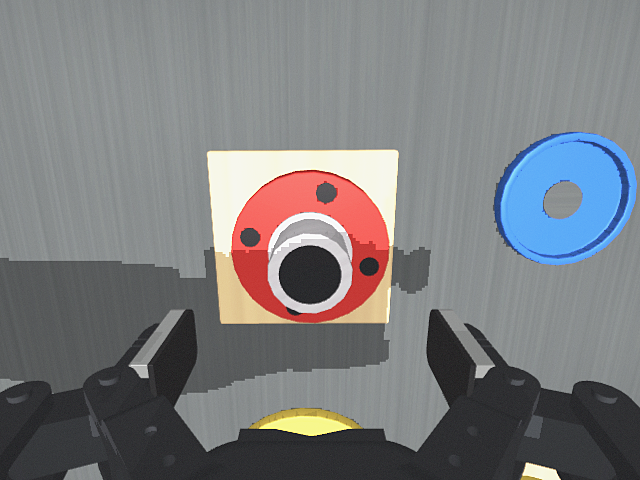

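The cap stands centred in its cup. The red flange hub is at (310,272), in line with the pads.

Request:
{"name": "move_arm", "arguments": {"targets": "1 0 0 1.2 0 0 0;1 0 0 2.2 0 0 0;1 0 0 2.2 0 0 0;1 0 0 1.6 0 0 0;1 0 0 0.8 0 0 0"}}

```text
clock: 7.82
eef_pos: [464.4, -19.3, 21.9]
tool_rot: [-3.135, -0.0, 1.573]
force: [-0.1, -0.3, -0.1]
width: 85.7
gripper_force: 0.0
```

Request:
{"name": "move_arm", "arguments": {"targets": "1 0 0 0.2 0 0 0;-1 0 0 0 0 0 0;-1 0 0 0 0 0 0;-1 0 0 0 0 0 0;-1 0 0 0 0 0 0"}}

```text
clock: 8.23
eef_pos: [465.2, -20.7, 22.5]
tool_rot: [-3.138, 0.0, 1.571]
force: [-3.5, 0.5, 3.0]
width: 42.8
gripper_force: 60.3
```

Request:
{"name": "move_arm", "arguments": {"targets": "-1 0 0 0 0 0 0;-1 0 0 0 0 0 0;-1 0 0 0 0 0 0;-1 0 0 0 0 0 0"}}

```text
clock: 8.57
eef_pos: [465.2, -20.7, 22.5]
tool_rot: [-3.138, 0.0, 1.571]
force: [-3.7, -0.3, 5.6]
width: 42.8
gripper_force: 60.6
```

Request:
{"name": "move_arm", "arguments": {"targets": "-1 0 0 -0.5 0 0 0;-1 0 0 -1.5 0 0 0;-1 0 0 -2.2 0 0 0;-1 0 0 -1.8 0 0 0;-1 0.5 0.3 -1.0 0 0 0"}}

```text
clock: 8.98
eef_pos: [469.0, -17.1, 93.6]
tool_rot: [-3.14, 0.001, 1.569]
force: [-0.4, 0.0, -5.5]
width: 42.6
gripper_force: 61.9
```

Request:
{"name": "move_arm", "arguments": {"targets": "-1 1.5 0.8 0 0 0 0;-1 2.5 1.4 0 0 0 0;-1 2.7 1.5 0 0 0 0;-1 2.7 1.5 0 0 0 0;-1 2.7 1.5 0 0 0 0"}}

```text
clock: 9.4
eef_pos: [536.4, 106.2, 91.9]
tool_rot: [-3.139, -0.0, 1.571]
force: [0.4, 1.1, -5.5]
width: 42.6
gripper_force: 61.9
```

Request:
{"name": "move_arm", "arguments": {"targets": "-1 2.7 1.5 0 0 0 0;-1 2.7 1.5 0 0 0 0;-1 2.7 1.5 0 0 0 0;-1 2.2 1.4 0 0 0 0;-1 1.2 0.8 0 0 0 0"}}

```text
clock: 9.82
eef_pos: [603.9, 224.8, 91.5]
tool_rot: [-3.141, -0.004, 1.574]
force: [-0.4, 0.9, -4.4]
width: 42.9
gripper_force: 62.0
```

Request:
{"name": "move_arm", "arguments": {"targets": "-1 0 0 0 0 0 0;-1 0 0 0 0 0 0"}}

```text
clock: 9.98
eef_pos: [602.4, 220.8, 91.0]
tool_rot: [-3.138, 0.0, 1.573]
force: [-0.2, -0.4, -4.6]
width: 42.6
gripper_force: 62.1
```

```bash
python3 - <<'E'
from h import *
s=read_state();print(s['eef_pos'],s['tool_rot'],s['force'],s['width'],s['gripper_force'])
z=s['eef_pos'][2]
d=grab('wrist','w5.png')
for e,hs,A in holes(d,'red',30):
  if A>300: print(e, 'disc',onplane(d,e[0],z-2)[:2],'rim', onplane(d,e[0],10)[:2],[(h,a,onplane(d,h,4)[:2]) for h,a in hs])
E
```

```text
[602.4 220.8  91. ] [-3.1  0.   1.6] [-0.2 -0.4 -4.6] 42.58537082679399 62.14152216911316
((321.5257263183594, 255.27374267578125), (244.05845642089844, 361.2393493652344), 13.595324516296387) disc [606.3 244. ] rim [608.2 217.5] [((221.4894561767578, 291.79302978515625), 666.0, array([544.8, 190.7])), ((335.5484619140625, 227.15830993652344), 764.0, array([616.7, 233.5])), ((337.8230895996094, 184.85595703125), 771.5, array([617.5, 259.2]))]
```

View pics/w5.png

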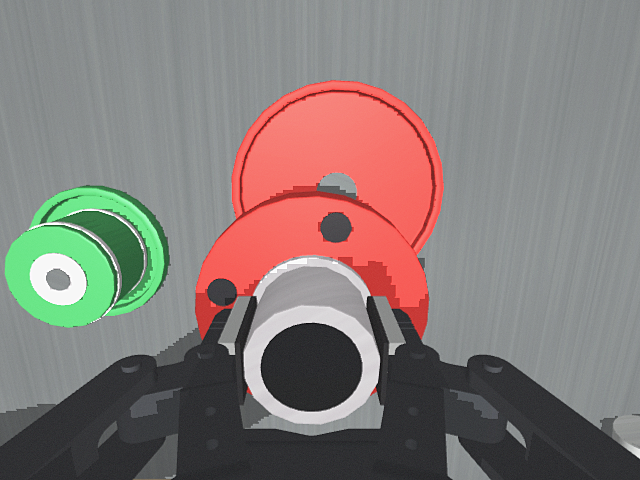

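The held flange is at (312,300) and the red cup at about (337,185). The remaining shift is +15.5 mm in x and +35 mm in y.

Request:
{"name": "move_arm", "arguments": {"targets": "-1 1.0 0.5 0 0 0 0;-1 1.4 0.6 0.5 0 0 0;-1 1.1 0.5 1.3 0 0 0;-1 0 0 1.8 0 0 0;-1 0 0 1.4 0 0 0"}}

```text
clock: 10.45
eef_pos: [618.9, 255.7, 40.8]
tool_rot: [-3.139, -0.001, 1.571]
force: [-0.8, -0.8, -4.4]
width: 42.6
gripper_force: 62.3
```

Request:
{"name": "move_arm", "arguments": {"targets": "-1 0 0 0.8 0 0 0;-1 0 0 0.4 0 0 0;-1 0 0 0.2 0 0 0;-1 0 0 0 0 0 0;-1 0 0 0 0 0 0"}}

```text
clock: 10.87
eef_pos: [619.6, 254.9, 28.4]
tool_rot: [-3.141, -0.001, 1.57]
force: [0.3, -0.4, -3.5]
width: 42.7
gripper_force: 62.3
```

```bash
python3 - <<'E'
from h import *
s=read_state();print(s['eef_pos'],s['tool_rot'],s['force'])
d=grab('wrist','w6.png')
E
```

```text
[619.6 254.9  28.4] [-3.1 -0.   1.6] [ 0.3 -0.4 -3.5]
```

View pics/w6.png

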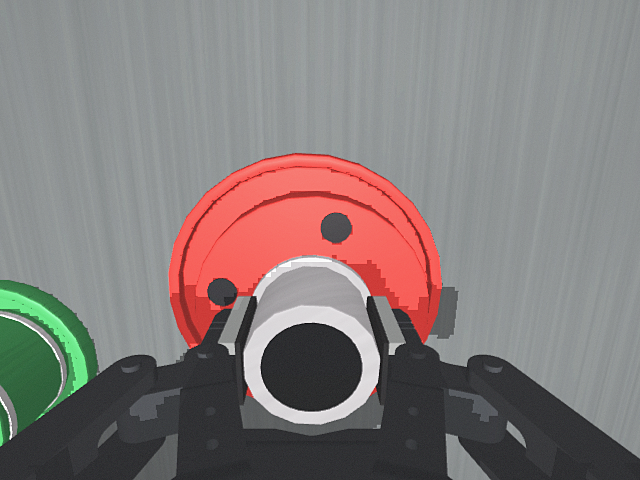

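The held disc spans columns 195–429 (middle 312). The cup rim spans 169–441 (middle 305), so the flange is about 3 mm too far in +x. I check y from the far edges, at rows 153 and 192.

```bash
python3 - <<'E'
from h import *
d=grab('wrist')
print('cup',onplane(d,(302,153),10)[1]-61,'flange',onplane(d,(312,191),26)[1]-48, 'xs', onplane(d,(169,280),10)[0],onplane(d,(441,280),10)[0],onplane(d,(195,300),26)[0],onplane(d,(429,300),26)[0])
E
```

```text
cup 255.30072951314565 flange 255.42960778521905 xs 556.3434587054477 677.3465454116389 572.2782721931884 667.6382416716507
```

Request:
{"name": "move_arm", "arguments": {"targets": "-1 0 -0.3 0.2 0 0 0;-1 0 0 0.3 0 0 0;-1 0 0 0.15 0 0 0;-1 0 0 0 0 0 0;-1 0 0 0 0 0 0"}}

```text
clock: 11.38
eef_pos: [615.9, 255.0, 21.0]
tool_rot: [-3.139, -0.0, 1.571]
force: [0.6, 0.6, -4.9]
width: 42.6
gripper_force: 62.5
```

Request:
{"name": "move_arm", "arguments": {"targets": "-1 0 0 0.1 0 0 0;-1 0 0 0 0 0 0"}}

```text
clock: 11.55
eef_pos: [616.2, 255.0, 20.6]
tool_rot: [-3.14, -0.0, 1.571]
force: [-0.3, -1.1, -1.2]
width: 42.5
gripper_force: 62.7
```

Request:
{"name": "move_arm", "arguments": {"targets": "-1 0 0 0.1 0 0 0;-1 0 0 0 0 0 0"}}

```text
clock: 11.72
eef_pos: [616.2, 255.0, 20.6]
tool_rot: [-3.14, -0.0, 1.571]
force: [-2.0, -0.8, 6.3]
width: 42.4
gripper_force: 63.2
```

Request:
{"name": "move_arm", "arguments": {"targets": "1 0 0 0 0 0 0;1 0 0 0 0 0 0;1 0 0 0 0 0 0;1 0 0 0 0 0 0;1 0 0 0 0 0 0"}}

```text
clock: 12.13
eef_pos: [616.2, 255.1, 19.1]
tool_rot: [-3.14, -0.0, 1.571]
force: [-0.2, 0.2, 0.7]
width: 85.9
gripper_force: 0.0
```

Request:
{"name": "move_arm", "arguments": {"targets": "1 0 0 -1 0 0 0;1 0 0 -2 0 0 0;1 0 0 -3 0 0 0;1 0 0 -3 0 0 0;1 -1 0 -2.0 0 0 0"}}

```text
clock: 12.55
eef_pos: [617.0, 248.4, 132.8]
tool_rot: [3.14, -0.004, 1.574]
force: [0.7, 1.5, 0.0]
width: 85.0
gripper_force: 0.0
```

Request:
{"name": "move_arm", "arguments": {"targets": "1 -2.5 0 0 0 0 0;1 -3.5 0 0 0 0 0;1 -3.8 0 0 0 0 0;1 -3.8 0.1 0 0 0 0;1 -3.8 0.1 0 0 0 0"}}

```text
clock: 12.97
eef_pos: [618.2, 69.5, 130.1]
tool_rot: [-3.14, -0.0, 1.572]
force: [0.6, -1.0, -0.1]
width: 85.5
gripper_force: 0.0
```

Request:
{"name": "move_arm", "arguments": {"targets": "1 -3.8 0.1 0 0 0 0;1 -3.8 0.1 0 0 0 0;1 -3.8 0.1 0 0 0 0;1 -3.8 0.1 0 0 0 0;1 -3.8 0.1 0 0 0 0"}}

```text
clock: 13.38
eef_pos: [623.2, -121.0, 130.0]
tool_rot: [-3.14, 0.0, 1.571]
force: [0.5, -0.1, -1.1]
width: 85.6
gripper_force: 0.0
```

Request:
{"name": "move_arm", "arguments": {"targets": "1 -3.8 0.1 0 0 0 0;1 -3 0 0 0 0 0;1 -1.5 0 0 0 0 0;1 0 0 0 0 0 0;1 0 0 0 0 0 0"}}

```text
clock: 13.8
eef_pos: [624.2, -201.8, 129.3]
tool_rot: [-3.14, -0.001, 1.57]
force: [0.7, 0.6, -0.1]
width: 85.4
gripper_force: 0.0
```

```bash
python3 - <<'E'
from h import *
s=read_state();print(s['eef_pos'],s['tool_rot'],s['force'],s['width'])
look('wrist','blue',102,'w7.png',lo=400); look('wrist','yellow',20)
for n in('scene','side'):
  d=grab(n,n+'7.png')
  for c in ('red',):
    for e,hs,A in holes(d,c,15):
      p=onplane(d,e[0],14)[:2]
      if 400<p[0]<700 and abs(p[1])<300: print(n,e,'z14',p)
E
```

```text
[ 624.2 -201.8  129.3] [-3.1 -0.   1.6] [ 0.7  0.6 -0.1] 85.43429678797864
wrist blue px [308. 377.] [ 98. 109.] rim [ 622.2 -252.1] (array([308., 380.]), 5348.0, 'z4', array([ 620.8, -325. ]), 'z102', array([ 622.1, -254.1]))
wrist blue px [308. 350.] [ 98. 101.] rim [ 622.3 -236.6]
wrist yellow px [309. 307.] [129. 134.] rim [ 623.  -250.6] (array([368., 313.]), 36.5, 'z4', array([ 667.3, -263.4]), 'z102', array([ 651.8, -214.2])) (array([364., 295.]), 46.0, 'z4', array([ 663.9, -248.3]), 'z102', array([ 649.6, -204.6])) (array([259., 295.]), 285.5, 'z4', array([ 585.5, -248.9]), 'z102', array([ 599.7, -205. ])) (array([329., 266.]), 260.0, 'z4', array([ 637.1, -225.8]), 'z102', array([ 632.6, -190.2]))
wrist yellow px [ 78. 241.] [160. 186.] rim [ 467.2 -202.8] (array([ 95., 311.]), 35.0, 'z4', array([ 460.9, -262.3]), 'z102', array([ 520.4, -213.5])) (array([ 84., 310.]), 57.0, 'z4', array([ 453.2, -261.3]), 'z102', array([ 515.5, -212.8])) (array([115., 305.]), 60.5, 'z4', array([ 477.1, -257.3]), 'z102', array([ 530.7, -210.3])) (array([ 58., 301.]), 107.5, 'z4', array([ 434.2,
[... 3641 characters left out ...]
4., 247.]), 1391.0, 'z4', array([ 475. , -212.1]), 'z102', array([ 529.4, -181.5])) (array([ 41., 226.]), 59.5, 'z4', array([ 433., -196.]), 'z102', array([ 502.7, -171.3])) (array([ 25., 215.]), 39.5, 'z4', array([ 423.4, -188.5]), 'z102', array([ 496.5, -166.5])) (array([ 10., 208.]), 37.0, 'z4', array([ 413.8, -183.2]), 'z102', array([ 490.4, -163.1])) (array([ 48., 168.]), 52.0, 'z4', array([ 445.5, -156.1]), 'z102', array([ 510.6, -145.8]))
scene ((456.04559326171875, 227.1018524169922), (34.12869644165039, 42.83758544921875), 104.45264434814453) z14 [622.8 248.9]
side ((320.4634704589844, 187.92694091796875), (27.158742904663086, 41.62754440307617), 91.05833435058594) z14 [612.5 248.7]
```

View pics/w7.png

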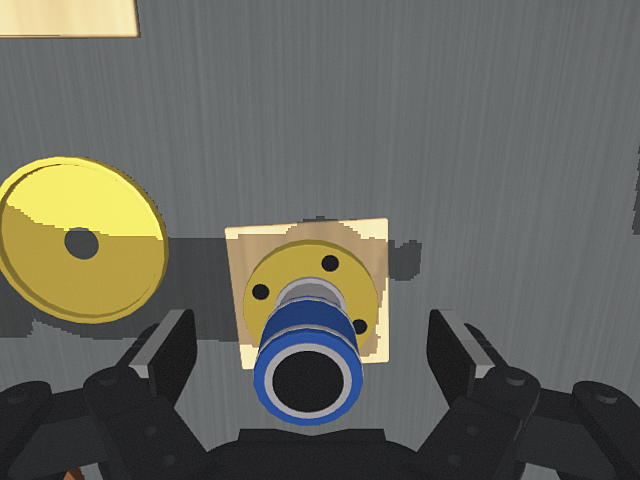

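The sleeve top is at (308,378), centred between the pads in x and 50 mm further along −y.

Request:
{"name": "move_arm", "arguments": {"targets": "1 -1.2 -0.1 0 0 0 0;1 -2 -0.1 0 0 0 0;1 -1.3 0 0 0 0 0;1 -0.5 0 0.5 0 0 0;1 0 0 1.0 0 0 0"}}

```text
clock: 14.42
eef_pos: [622.6, -254.9, 114.6]
tool_rot: [3.141, 0.002, 1.568]
force: [-0.5, 0.4, 0.3]
width: 85.2
gripper_force: 0.0
```

Request:
{"name": "move_arm", "arguments": {"targets": "1 0 0 1.5 0 0 0;1 0 0 1.6 0 0 0;1 0 0 1.1 0 0 0;1 0 0 0.5 0 0 0;1 0 0 0 0 0 0"}}

```text
clock: 14.83
eef_pos: [621.1, -250.8, 65.1]
tool_rot: [-3.136, -0.002, 1.572]
force: [0.2, 0.2, 0.5]
width: 85.6
gripper_force: 0.0
```

Request:
{"name": "move_arm", "arguments": {"targets": "1 0 0 0 0 0 0;-1 0 0 0 0 0 0;-1 0 0 0 0 0 0;-1 0 0 0 0 0 0;-1 0 0 0 0 0 0"}}

```text
clock: 15.25
eef_pos: [622.8, -252.3, 68.3]
tool_rot: [-3.141, 0.001, 1.571]
force: [-0.9, 0.2, 4.6]
width: 54.6
gripper_force: 64.0
```

Request:
{"name": "move_arm", "arguments": {"targets": "-1 0 0 0 0 0 0;-1 0 0 0 0 0 0;-1 0 0 0 0 0 0;-1 0 0 0 0 0 0"}}

```text
clock: 15.58
eef_pos: [622.8, -252.3, 68.3]
tool_rot: [-3.141, 0.001, 1.571]
force: [-1.8, 1.0, 6.3]
width: 54.4
gripper_force: 64.0
```

Request:
{"name": "move_arm", "arguments": {"targets": "-1 0 0 -0.5 0 0 0;-1 0 0 -1.2 0 0 0;-1 0 0 -2.0 0 0 0;-1 0 0 -1.6 0 0 0;-1 1.0 0 -0.7 0 0 0"}}

```text
clock: 16.0
eef_pos: [622.9, -245.3, 129.7]
tool_rot: [3.14, 0.003, 1.567]
force: [0.9, -0.5, -2.2]
width: 54.6
gripper_force: 63.8
```

Request:
{"name": "move_arm", "arguments": {"targets": "-1 2.2 0 0 0 0 0;-1 3.0 0 0 0 0 0;-1 3.0 0 0 0 0 0;-1 3.0 0 0 0 0 0;-1 3.0 0 0 0 0 0"}}

```text
clock: 16.42
eef_pos: [621.5, -97.6, 127.0]
tool_rot: [-3.139, -0.001, 1.571]
force: [0.8, 0.3, -2.9]
width: 54.4
gripper_force: 63.8
```

Request:
{"name": "move_arm", "arguments": {"targets": "-1 3.0 0 0 0 0 0;-1 2.5 0 0 0 0 0;-1 2 0 0 0 0 0;-1 1 0 0 0 0 0;-1 0 0 0 0 0 0"}}

```text
clock: 16.83
eef_pos: [621.8, -10.5, 127.1]
tool_rot: [-3.139, -0.003, 1.576]
force: [-0.2, -0.1, -3.5]
width: 54.9
gripper_force: 63.8
```

Request:
{"name": "move_arm", "arguments": {"targets": "-1 0 0 0 0 0 0;-1 0 0 0 0 0 0"}}

```text
clock: 17.0
eef_pos: [622.1, -17.5, 127.0]
tool_rot: [-3.139, 0.002, 1.568]
force: [-0.1, -0.7, -1.9]
width: 54.9
gripper_force: 63.8
```

```bash
python3 - <<'E'
from h import *
s=read_state();print(s['eef_pos'],s['tool_rot'],s['force'],s['width'],s['gripper_force'])
z=s['eef_pos'][2]
d=grab('wrist','w8.png')
for e,hs,A in holes(d,'blue',200):
  if A>300: print(e, 'top',onplane(d,e[0],z+33.7)[:2], 'rim',onplane(d,e[0],10)[:2],[(h,a,onplane(d,h,4)[:2],onplane(d,h,z+33.7)[:2]) for h,a in hs])
E
```

```text
[622.1 -17.5 127. ] [-3.1  0.   1.6] [-0.1 -0.7 -1.9] 54.85000541635708 63.84286880493164
((311.081787109375, 357.05859375), (155.07516479492188, 173.04779052734375), 89.86727142333984) top [622.1 -16.8] rim [ 621.3 -114.6] [((311.0623474121094, 362.6254577636719), 13407.0, array([ 621.3, -123.5]), array([622. , -18.9]))]
((311.33563232421875, 322.8963623046875), (145.83770751953125, 150.68836975097656), 174.25732421875) top [622.2  -4.6] rim [621.6 -85.7] []
((309.18408203125, 196.0677032470703), (120.5948715209961, 121.67256164550781), 95.34059143066406) top [621.6  35.4] rim [620.3   8.8] [((309.1990051269531, 197.5802764892578), 1002.0, array([620.3,   6.6]), array([621.6,  35. ]))]
```

View pics/w8.png

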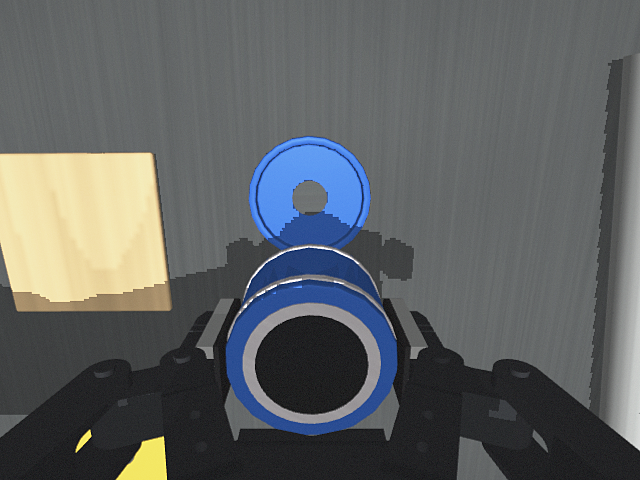

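The sleeve is held straight at (311,360) and the blue cup is at (309,197), 24 mm further along +y.

Request:
{"name": "move_arm", "arguments": {"targets": "-1 0.8 -0.1 0.7 0 0 0;-1 1.0 0 1.8 0 0 0;-1 0.5 0 2.4 0 0 0;-1 0 0 2.2 0 0 0;-1 0 0 1.5 0 0 0"}}

```text
clock: 17.47
eef_pos: [619.7, 8.1, 38.6]
tool_rot: [-3.137, -0.0, 1.57]
force: [-0.3, -0.1, -2.7]
width: 54.6
gripper_force: 63.9
```

Request:
{"name": "move_arm", "arguments": {"targets": "-1 0 0 0.9 0 0 0;-1 0 0 0.5 0 0 0;-1 0 0 0.3 0 0 0;-1 0 0 0 0 0 0;-1 0 0 0 0 0 0"}}

```text
clock: 17.88
eef_pos: [621.7, 7.8, 24.8]
tool_rot: [-3.141, -0.0, 1.57]
force: [-0.1, -0.5, -3.1]
width: 54.8
gripper_force: 63.9
```

Request:
{"name": "move_arm", "arguments": {"targets": "-1 0 -0.1 0.4 0 0 0;-1 0 0 0.4 0 0 0;-1 0 0 0.1 0 0 0;-1 0 0 0 0 0 0;-1 0 0 0 0 0 0"}}

```text
clock: 18.3
eef_pos: [620.0, 8.0, 15.1]
tool_rot: [-3.139, -0.0, 1.571]
force: [0.2, -0.3, -2.1]
width: 54.3
gripper_force: 63.9
```

Request:
{"name": "move_arm", "arguments": {"targets": "-1 0 0 0.1 0 0 0;-1 0 0 0 0 0 0;-1 0 0 0.05 0 0 0;-1 0 0 0 0 0 0"}}

```text
clock: 18.63
eef_pos: [620.3, 8.1, 14.3]
tool_rot: [-3.14, -0.0, 1.571]
force: [-2.1, -0.2, 4.8]
width: 54.6
gripper_force: 64.4
```

Contact at the expected height, so release, rise and go back for the yellow flange at (623,-251).

Request:
{"name": "move_arm", "arguments": {"targets": "1 0 0 0 0 0 0;1 0 0 0 0 0 0;1 0 0 0 0 0 0;1 0 0 0 0 0 0;1 0 0 0 0 0 0"}}

```text
clock: 19.05
eef_pos: [620.0, 8.0, 13.5]
tool_rot: [-3.139, -0.0, 1.571]
force: [-0.6, -0.6, -1.0]
width: 85.2
gripper_force: 0.0
```

Request:
{"name": "move_arm", "arguments": {"targets": "1 0 0 -1 0 0 0;1 0 0 -2 0 0 0;1 0 0 -3 0 0 0;1 0 0 -2 0 0 0;1 -1 0 -1.0 0 0 0"}}

```text
clock: 19.47
eef_pos: [622.1, 0.7, 107.2]
tool_rot: [3.139, -0.002, 1.574]
force: [0.2, 0.2, 0.6]
width: 85.4
gripper_force: 0.0
```

Request:
{"name": "move_arm", "arguments": {"targets": "1 -3 0 0 0 0 0;1 -3.5 0 0 0 0 0;1 -3.5 0 0 0 0 0;1 -3.5 0 0 0 0 0;1 -3.5 0.1 0 0 0 0"}}

```text
clock: 19.88
eef_pos: [620.1, -174.8, 103.5]
tool_rot: [-3.138, 0.0, 1.57]
force: [0.8, -0.1, 0.8]
width: 85.4
gripper_force: 0.0
```

Request:
{"name": "move_arm", "arguments": {"targets": "1 -3.0 0.1 0 0 0 0;1 -2.5 0 0 0 0 0;1 -1.5 0 0 0 0 0;1 -0.9 0 0 0 0 0;1 0 0 0 0 0 0"}}

```text
clock: 20.3
eef_pos: [621.4, -253.5, 103.3]
tool_rot: [-3.139, 0.001, 1.568]
force: [-0.1, 0.7, 0.4]
width: 85.2
gripper_force: 0.0
```

Request:
{"name": "move_arm", "arguments": {"targets": "1 0 0 0 0 0 0;1 0 0 0 0 0 0"}}

```text
clock: 20.47
eef_pos: [622.6, -248.1, 103.5]
tool_rot: [-3.139, -0.002, 1.574]
force: [-0.0, -0.4, -0.6]
width: 85.2
gripper_force: 0.0
```

```bash
python3 - <<'E'
from h import *
s=read_state();print(s['eef_pos'],s['tool_rot'],s['force'],s['width'])
for n,z in(('wrist',20),('scene',48),('side',48)):
  d=grab(n,n+'9.png')
  c='yellow' if n=='wrist' else 'blue'
  for e,hs,A in holes(d,c,60):
    p=onplane(d,e[0],z)[:2]
    if A>200 and 540<p[0]<700 and abs(p[1])<300: print(n,e,p,[(a,onplane(d,h,z)[:2]) for h,a in hs])
E
```

```text
[ 622.6 -248.1  103.5] [-3.1 -0.   1.6] [-0.  -0.4 -0.6] 85.24661684801805
wrist ((312.2290344238281, 253.23672485351562), (150.3290557861328, 155.54205322265625), 89.79731750488281) [ 623.  -250.8] [(135.5, array([ 587.5, -266.2])), (379.0, array([ 657.4, -268. ])), (364.0, array([ 587.2, -240.9])), (7447.5, array([ 622.3, -261.7])), (365.0, array([ 636.2, -219.3]))]
scene ((395.1925048828125, 271.5545959472656), (29.68753433227539, 30.492538452148438), 9.064020156860352) [636.6 -10.5] [(204.5, array([621.8,   7.8]))]
side ((366.60595703125, 231.9973907470703), (29.984317779541016, 30.9282283782959), 99.57933044433594) [601.5 -19.3] [(166.5, array([622.7,  11.6]))]
```

The sleeve's bore matches the cup's position in both views. The yellow flange is right below, at (623,-251).

Request:
{"name": "move_arm", "arguments": {"targets": "1 0 0 1.2 0 0 0;1 0 0 2.2 0 0 0;1 0 0 2.2 0 0 0;1 0 0 1.6 0 0 0;1 0 0 0.8 0 0 0"}}

```text
clock: 21.03
eef_pos: [620.1, -249.7, 20.3]
tool_rot: [-3.135, -0.002, 1.572]
force: [0.2, 0.2, -1.3]
width: 85.8
gripper_force: 0.0
```

Request:
{"name": "move_arm", "arguments": {"targets": "1 0 0 0.1 0 0 0;1 0 0 0 0 0 0;-1 0 0 0 0 0 0;-1 0 0 0 0 0 0;-1 0 0 0 0 0 0"}}

```text
clock: 21.45
eef_pos: [622.8, -251.3, 23.7]
tool_rot: [-3.141, 0.001, 1.571]
force: [0.5, 0.0, 0.5]
width: 51.5
gripper_force: 0.0
```

Request:
{"name": "move_arm", "arguments": {"targets": "-1 0 0 0 0 0 0;-1 0 0 0 0 0 0;-1 0 0 0 0 0 0;-1 0 0 0 0 0 0;-1 0 0 0 0 0 0"}}

```text
clock: 21.87
eef_pos: [623.1, -251.3, 23.9]
tool_rot: [3.141, 0.001, 1.571]
force: [-0.7, -0.3, 5.7]
width: 42.5
gripper_force: 61.4
```

Request:
{"name": "move_arm", "arguments": {"targets": "-1 0 0 -0.5 0 0 0;-1 0 0 -1.5 0 0 0;-1 0 0 -2.2 0 0 0;-1 0 0 -1.8 0 0 0;-1 0 -0.5 -1.0 0 0 0"}}

```text
clock: 22.28
eef_pos: [619.0, -251.1, 95.3]
tool_rot: [3.14, 0.001, 1.571]
force: [0.6, -0.1, -3.0]
width: 42.8
gripper_force: 61.6
```

Request:
{"name": "move_arm", "arguments": {"targets": "-1 0 -1.5 0 0 0 0;-1 0 -2.5 0 0 0 0;-1 0 -2.8 0 0 0 0;-1 0 -2.8 0 0 0 0;-1 0.2 -2.8 0 0 0 0"}}

```text
clock: 22.7
eef_pos: [490.7, -249.2, 93.0]
tool_rot: [-3.138, 0.0, 1.57]
force: [-0.3, -0.4, -5.0]
width: 42.8
gripper_force: 61.9
```

Request:
{"name": "move_arm", "arguments": {"targets": "-1 0.2 -2.0 0 0 0 0;-1 0 -1.1 0 0 0 0;-1 0 0 0 0 0 0;-1 0 0 0 0 0 0;-1 0 0 0 0 0 0"}}

```text
clock: 23.12
eef_pos: [463.6, -247.2, 93.3]
tool_rot: [-3.142, 0.0, 1.571]
force: [0.3, -0.4, -3.1]
width: 42.8
gripper_force: 62.0
```

```bash
python3 - <<'E'
from h import *
s=read_state();print(s['eef_pos'],s['tool_rot'],s['force'],s['width'],s['gripper_force'])
d=grab('wrist','w10.png')
E
```

```text
[ 463.6 -247.2   93.3] [-3.1  0.   1.6] [ 0.3 -0.4 -3.1] 42.75730083104805 62.00722932815552
```

View pics/w10.png

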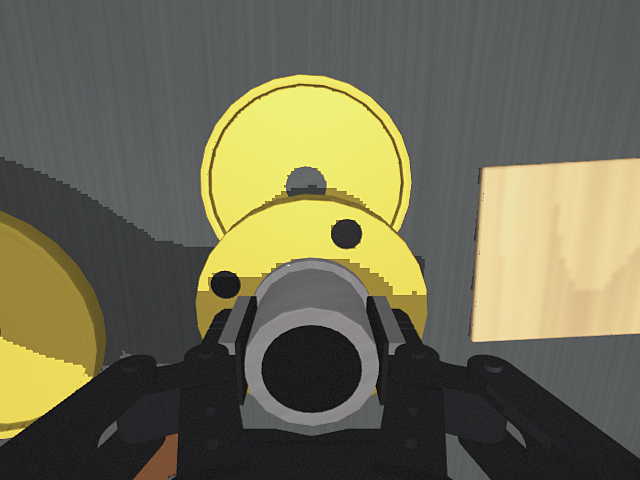

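The yellow cup rim spans columns 201–411 with its far edge at row 75. The held disc spans 197–427.

```bash
python3 - <<'E'
from h import *
d=grab('wrist'); z=read_state()['eef_pos'][2]-17.9+14
print('cup',onplane(d,(306,75),10)[1]-61,(onplane(d,(201,180),10)[0]+onplane(d,(411,180),10)[0])/2,'flange',onplane(d,(312,197),z)[1]-48,(onplane(d,(197,295),z)[0]+onplane(d,(427,295),z)[0])/2,'spot',onplane(d,(306,184),4)[:2])
E
```

```text
cup -210.31865043544974 460.5617661884347 flange -249.18185589660104 463.9841408878499 spot [ 460.5 -208.5]
```

Request:
{"name": "move_arm", "arguments": {"targets": "-1 1.0 -0.1 0 0 0 0;-1 1.5 -0.1 0.5 0 0 0;-1 1.3 -0.1 1.2 0 0 0;-1 0 0 1.8 0 0 0;-1 0 0 1.4 0 0 0"}}

```text
clock: 23.63
eef_pos: [459.7, -206.7, 43.3]
tool_rot: [-3.14, -0.001, 1.574]
force: [-0.3, -1.1, -4.2]
width: 42.4
gripper_force: 62.0
```

Request:
{"name": "move_arm", "arguments": {"targets": "-1 0 0 0.8 0 0 0;-1 0 0 0.4 0 0 0;-1 0 0 0.2 0 0 0;-1 0 0 0 0 0 0;-1 0 0 0 0 0 0"}}

```text
clock: 24.05
eef_pos: [459.5, -209.2, 30.4]
tool_rot: [-3.14, 0.0, 1.571]
force: [0.3, 0.4, -4.7]
width: 42.8
gripper_force: 61.9
```

```bash
python3 - <<'E'
from h import *
s=read_state();print(s['eef_pos'],s['tool_rot'],s['force'])
d=grab('wrist','w11.png')
E
```

```text
[ 459.5 -209.2   30.4] [-3.1  0.   1.6] [ 0.3  0.4 -4.7]
```

View pics/w11.png

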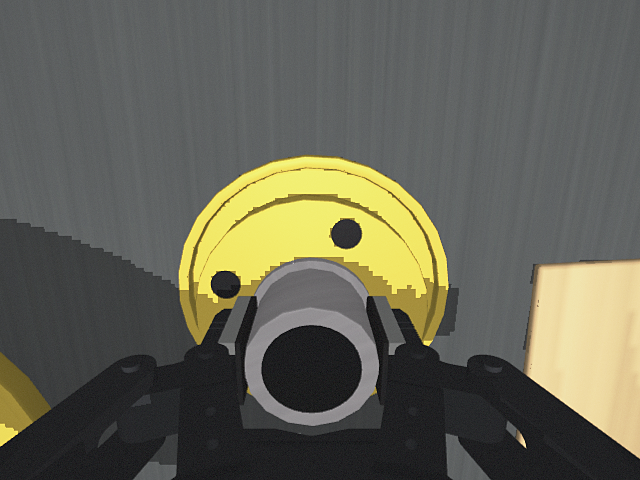

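The rim spans 179–449 (middle 314) against the disc at 312, so it is centred within 1 mm. Lower it.

Request:
{"name": "move_arm", "arguments": {"targets": "-1 0 0 0.3 0 0 0;-1 0 0 0.3 0 0 0;-1 0 0 0.15 0 0 0;-1 0 0 0 0 0 0;-1 0 0 0 0 0 0"}}

```text
clock: 24.52
eef_pos: [458.9, -209.0, 22.3]
tool_rot: [-3.139, -0.0, 1.571]
force: [-0.0, 0.1, -3.8]
width: 42.9
gripper_force: 61.9
```

Request:
{"name": "move_arm", "arguments": {"targets": "-1 0 0 0.1 0 0 0;-1 0 0 0 0 0 0"}}

```text
clock: 24.68
eef_pos: [459.0, -209.0, 21.9]
tool_rot: [-3.14, 0.0, 1.571]
force: [-1.4, 0.0, 1.1]
width: 42.8
gripper_force: 62.0
```

Seated. Release, rise and check everything.

Request:
{"name": "move_arm", "arguments": {"targets": "1 0 0 0 0 0 0;1 0 0 0 0 0 0;1 0 0 0 0 0 0;1 0 0 0 0 0 0;1 0 0 0 0 0 0"}}

```text
clock: 25.1
eef_pos: [459.2, -209.1, 21.4]
tool_rot: [-3.14, -0.0, 1.571]
force: [0.4, -0.7, 0.6]
width: 85.4
gripper_force: 0.0
```

Request:
{"name": "move_arm", "arguments": {"targets": "1 0 0 -1 0 0 0;1 0 0 -2 0 0 0;1 0 0 -3.5 0 0 0;1 0 0 -3.5 0 0 0;1 0 0 -2 0 0 0"}}

```text
clock: 25.52
eef_pos: [460.4, -209.3, 145.1]
tool_rot: [3.14, 0.001, 1.571]
force: [1.0, -0.9, -0.4]
width: 85.4
gripper_force: 0.0
```

Request:
{"name": "move_arm", "arguments": {"targets": "1 0 0 -3 0 0 0;1 0 0 -2 0 0 0;1 0 0 0 0 0 0;1 0 0 0 0 0 0"}}

```text
clock: 25.85
eef_pos: [460.0, -209.4, 193.1]
tool_rot: [3.141, 0.001, 1.571]
force: [0.2, 0.5, -0.8]
width: 85.4
gripper_force: 0.0
```

```bash
python3 - <<'E'
from h import *
a=grab('side')['color']; b=grab('scene')['color']
im=np.hstack([cv2.resize(b[160:380,180:520],(400,259)),cv2.resize(a[140:360,220:520],(400,293))[:259]])
cv2.imwrite('pics/fin.png',cv2.resize(im,None,fx=1,fy=1)[...,::-1])
E
```

```text
(no output)
```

View pics/fin.png

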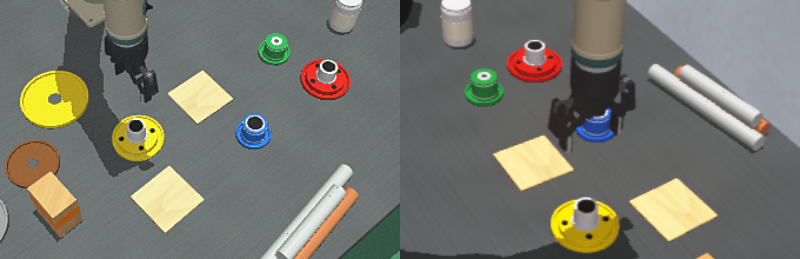

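All four castings stand in their cups and both boards are empty: green (275,45), red (325,75), blue (253,130) and yellow (138,135). The tin and carton have not moved.

```bash
python3 -c "
from h import *
print(order.finish_job())"
```

```text
the job is handed in; nothing more can be done
None
```

I handed the job in at about 26 s on the robot's clock; all four castings looked upright and seated in their own cups, the tin and carton looked untouched, and no verdict came back.

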